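# Bolt down the pot stop on the potting bench

## Robot

A 7-joint arm with a two-finger parallel gripper is mounted at the origin on the work surface. World frame = base frame: x ahead of the robot, y to its left, z up, the work surface at z = 0. Lengths are in mm, angles in rad, forces in N, time in s.
With the tool pointing down it reaches from about 425 to 825 mm from the base axis. Payload 3.6 kg.
Tool frame: the origin (TCP) lies on the centre line of the jaws, within the pads' length; the fingertips stand 25 mm ahead of it and the grasp point (between the pads) lies 6 mm ahead of it; z points along the fingers, y is the line along which they close (so a half turn about z gives the same grasp; the last joint's range is limited). The gripper opens to 93 mm and grips with 3 to 60 N. Pads are 15 mm wide; open, the fingers measure 128 mm over their backs; the gripper's body (75 mm by 188 mm) begins 65 mm behind the grasp point.
Start: joints at [1.292, 0.615, -0.013, 1.423, 0.008, 1.103, -0.04], TCP at [161.959, -629.47, 243.64] pointing down, gripper open.
Joint ranges: [-3.12, 3.12], [-0.3, 2.06], [-1.34, 1.32], [0.26, 2.42], [-1.36, 4.5], [0.01, 1.98], [-2.84, 2.84]. Speed limits (rad/s): [2.79, 2.79, 3.14, 3.14, 3.14, 3.14, 3.14].

## Interface

Orientations are given as a unit quaternion [w, x, y, z].
In Python, from workcell import arm, optics gives the robot as it stands.
- The arm moves only by the tool servo_tool, never from a script. Its argument "moves" is a list of rows, each a list of 7 numbers: the opening, from 0 (shut) to 1 (fully open), then the shift along the tool's x, y, z in mm, then the turn, a rotation vector about the tool's x, y, z in rad. A call has 1 to 20 rows; each row shifts and turns the commanded pose from where the row before left it, along the tool's axes as they then stand; what a row does not reach is not made up. A row lasts 1/10 s, in which the tool goes at most 50 mm and 8.59 degrees, less where a joint would pass 70% of its speed; a pose out of reach is approached as far as the arm can. A call with a gripper value outside its range is refused whole. The fingers move at their own pace and stop on an object; the grip force is fixed at half the most. Time passes only in rows, so rows that do not move let the fingers close. It gives the time, the measured TCP pose, the force, the opening and the grip force at its end, in the units of the state.
- arm.state(): the state, without advancing time (a new reading comes with each control period).
- optics.capture(name): name is "side" or "top" or "wrist"; returns a dict with "frame" (480x640x3 uint8, blue, green, red), "fx", "fy", "cx", "cy" (pixels), "pose" (4x4, takes a point from camera to world coordinates); the wrist camera has in their place "hand_eye" (4x4, takes a point from camera to tool coordinates, whose origin is the TCP and whose axes are the flange's). Camera axes: x right, y down, z forward; pixel columns grow to the right and rows downward; lengths in mm; the calibration is good to about 2 mm. A picture is of the moment at which its call begins: read the wrist's pose just before it. There is no depth.
- arm.sign_off(): hands the job in; it is judged then, once.
The state is a dict: "clock": time; "qpos": joint angles; "dq": joint speeds; "tau": joint torques, N m; "tcp_pos": TCP position; "tcp_rot": TCP orientation; "ft_force": force on the tool from outside, world axes, zero at the start; "wrist_torque": the same for the moment, N m; "finger_gap": finger opening in mm; "gripper_force": force on a finger pad.
Only numpy, scipy, OpenCV 4.12 (cv2) and the standard library are available. Lean on these libraries where they do the work, as an engineer would, in place of code of your own. Each camera call takes 0.05 s, during which the arm holds its last target. There are 200 camera calls.

## Task

The green pot stop stands on the slotted board just where I want it, against the grey pot. Take the T-bolt from its block, drop its head through the stop into the board's slot, turn it clockwise until the head lies square under the slot's lips, and tighten its red hand nut firmly so that the stop is clamped, without forcing it. Do not shift the stop or the pot, leave the bottle, dish and scoop alone, and let go of everything.

Things in the scene. Friction and masses are not known exactly. Their poses are not given: they have to be found in the camera images.
- track: Plywood board 360 x 160 x 36 mm fixed on the worktop, an aluminium T-slot let in flush along its middle. Origin: centre of its underside; x along the slot, z up. The slot is centred on y = 0, 14 mm wide at the mouth, as long as the board; its lips are 9 mm thick (z = 27 to 36 mm), the cavity below them 24 mm wide, 15 mm deep (z = 12 to 27 mm).
- stop: Green painted angle, 0.35 kg, loose, standing on the board with a tongue in the slot. Foot 115 x 60 x 8 mm with a through-slot 44 mm (along x) by 16 mm, in whose middle the bolt belongs (within 10 mm). Origin: centre of the through-slot at the foot's underside, level with the board's top; x along the board's slot. A wall 50 mm high stands at x = 67 to 75 mm; the pot is 2 mm beyond.
- park: Plywood storage block 110 x 56 x 34 mm fixed on the worktop, with a pocket 28 x 16 mm, 22 mm deep, in its middle along its long side (x), in which the T-bolt stands at the start. Origin: centre of the underside.
- tbolt: Steel hammer-head T-bolt, M12 size, 63 mm tall, 150 g with its hand nut. Origin: centre of the head's underside, z up the shank. Head 8 mm thick, 24 mm long along x, 12 mm wide along y. Two corners are cut back: clockwise from above it turns a quarter turn in the slot's cavity, then its square corners meet the walls and stop it; the other way it jams. It starts upright, head along the pocket.
- knob_grip (a point): Point of the bolt's axis 48.8 mm above its origin, at the start at mid height (to 1.6 mm) of the red fluted hand nut's round grip, 40 mm in diameter, 22 mm high: where to take it, with 40 N or more. The grip sits on a collar 33 mm in diameter, 10 mm high. Its middle is 65 mm above the worktop when the nut rests on the stop's foot.
- knob_washer (a point): Point of the bolt's axis 27.8 mm above its origin: about where the nut's rubber washer begins. Clockwise from above runs the nut down, 8 mm a turn; its thread drags (0.04 N m), so the bolt turns along with it until the walls stop the head. When the washer rests on the stop, the head hangs 1.2 to 4.4 mm below the lips (hidden), so 0.9 to 3.5 rad more bring the bite.
- tbolt_top (a point): Top end of the 12 mm shank, on its axis; x along the head. A white line across it shows the head's direction. It stands 1.5 to 5 mm out of the nut. Running the nut down takes some 0.05 N m; from the bite on the moment rises by some 0.45 N m and the clamping force by some 60 N a radian. Hand-tight is 0.2 to 0.25 N m (it eases when the turning stops). Under 15 N it is loose, over 60 N forced.
- pot: Grey plastic plant pot, 100 mm across the rim, 90 mm high, loose on the board beyond the stop's wall. Origin: centre of the underside.
- bottle: Empty clear glass bottle with a white twist cap, 64 mm across, 190 mm high. Origin: centre of the underside.
- dish: White ceramic dish, 120 mm across, 30 mm high. Origin: centre of the underside.
- scoop: Red plastic scoop, about 170 mm long, 56 mm wide, 34 mm high, its handle to -x. Origin: at the underside near the middle.
Things that resemble listed ones, but are neither listed nor needed, are in the scene too. Of the things that look like the pot, the middle-sized one is meant.

How it is judged:
By the outcome, as a careful person would: the job done as asked, in the order asked, and still so for the second after the job is handed in, with the robot touching nothing.
It also fails if it takes over 67 s, if anything falls off the work surface, if the arm or the gripper's body presses on something with over 40 N, if the wrist force passes 120 N, or if a joint passes its speed limit or range.

## Working session

There is one attempt and no reset: what is moved stays moved. The work goes in short steps, Python scripts to look and compute and a tool call to move; the robot and the scene stay as the last step left them, time stands still between calls to the robot, and variables do not carry over. Pictures are saved under pics/ and viewed, at most 11 in all, crops included, and the job is handed in when it is done.

Besides the shell and the picture viewer there is one more tool, called after "Emit:" in YAML: its name, and indented under it one key for each argument. servo_tool: Moves the arm, as the interface text tells. Its arguments: {"type":"object","properties":{"moves":{"type":"array","items":{"type":"array","items":{"type":"number"}}}},"required":["moves"]}

```bash
ls; mkdir -p pics; python3 - <<'E'
from workcell import arm,optics
import cv2,numpy as np
s=arm.state()
for k,v in s.items(): print(k,np.round(v,3))
fs=[]
for n in ("side","top","wrist"):
    c=optics.capture(n); cv2.imwrite(f"pics/{n}0.png",c["frame"])
    print(n,c["fx"],c["fy"],c["cx"],c["cy"]); print(np.round(c.get("pose",c.get("hand_eye")),3).tolist())
E
```

```text
pics
clock 0.0
qpos [ 1.292  0.616 -0.013  1.425  0.008  1.103 -0.04 ]
dq [ 0.     0.001  0.     0.    -0.     0.    -0.001]
tau [-0.0000e+00 -4.5894e+01  2.0900e-01 -1.6575e+01 -6.1000e-02  2.0000e-02
  0.0000e+00]
tcp_pos [ 161.79  -628.803  242.487]
tcp_rot [-0.001  0.992  0.126 -0.   ]
ft_force [-0.719  0.048 -0.587]
wrist_torque [-0.002  0.039 -0.013]
gripper_force 0.0
finger_gap 92.722
side 523.1556283066419 523.1556283066419 324.5298203128916 248.45178362811032
[[0.941, -0.254, 0.222, 288.278], [-0.337, -0.684, 0.647, -724.867], [-0.012, -0.684, -0.729, 920.466], [0.0, 0.0, 0.0, 1.0]]
top 437.7722349473556 437.7722349473556 320.59108543866944 244.15444499931561
[[-0.026, -0.983, 0.18, 359.836], [-1.0, 0.027, 0.005, 24.681], [-0.01, -0.18, -0.984, 1087.475], [0.0, 0.0, 0.0, 1.0]]
wrist 369.5093770930686 369.5093770930686 318.21541266534547 245.3628527789966
[[0.001, -0.953, -0.302, 84.141], [1.0, 0.0, 0.001, -0.07], [-0.001, -0.302, 0.953, -140.467], [0.0, 0.0, 0.0, 1.0]]
```

View pics/top0.png

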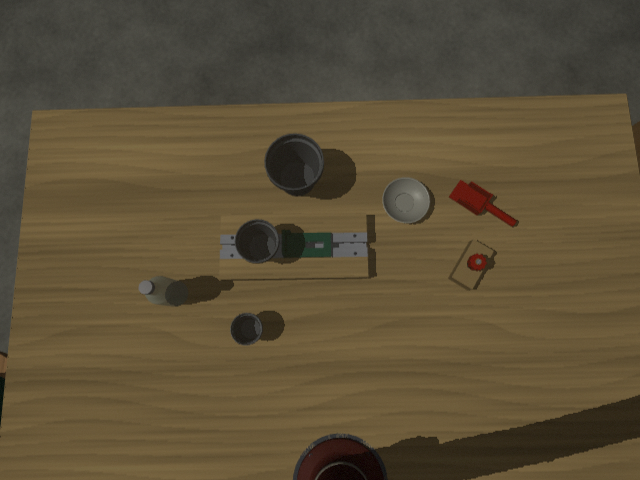

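View pics/side0.png

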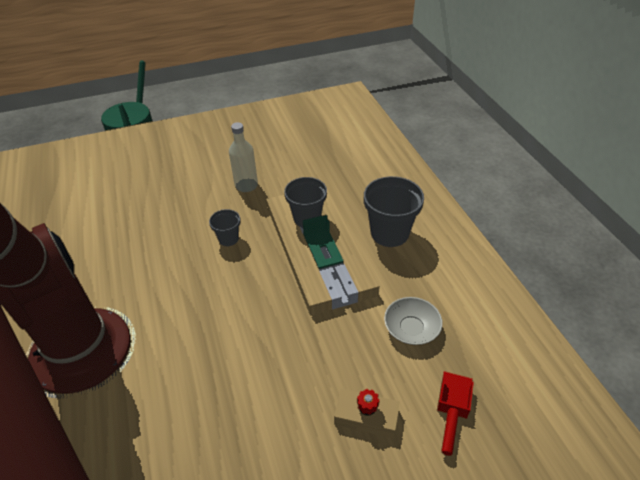

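The pots in the top view are large (294,163), middle (258,241) and small (246,328). The middle one fits: it is on the board, against the green stop at (315,245). The red nut is at (478,262) on its block; the red scoop at (480,200) is a different thing.

```bash
cat > h.py <<'E'
from workcell import arm,optics
import cv2,numpy as np
from scipy.spatial.transform import Rotation as R
def cap(n):
    s=arm.state(); c=optics.capture(n)
    if n=="wrist":
        q=s["tcp_rot"]; T=np.eye(4); T[:3,:3]=R.from_quat([q[1],q[2],q[3],q[0]]).as_matrix(); T[:3,3]=s["tcp_pos"]
        c["pose"]=T@np.array(c["hand_eye"])
    c["pose"]=np.array(c["pose"]); return c
def ray(c,p,z):
    d=c["pose"][:3,:3]@np.array([(p[0]-c["cx"])/c["fx"],(p[1]-c["cy"])/c["fy"],1]); o=c["pose"][:3,3]
    return o+d*(z-o[2])/d[2]
def proj(c,P):
    T=np.linalg.inv(c["pose"]); q=T[:3,:3]@np.array(P)+T[:3,3]
    return np.array([c["fx"]*q[0]/q[2]+c["cx"],c["fy"]*q[1]/q[2]+c["cy"]])
def blobs(m,amin=20):
    n,l,st,ce=cv2.connectedComponentsWithStats(m.astype(np.uint8))
    return [(st[i],ce[i],l==i) for i in range(1,n) if st[i][4]>=amin]
def red(f):
    f=f.astype(int); return (f[...,2]>90)&(f[...,1]<60)&(f[...,0]<60)
def green(f):
    f=f.astype(int); return (f[...,1]>f[...,2]*1.4)&(f[...,1]>f[...,0]*1.1)&(f[...,1]>25)
E
python3 - <<'E'
from h import *
c=cap("top");f=c["frame"]
for n,m in (("red",red(f)),("green",green(f))):
    for st,ce,_ in blobs(m): print(n,st,np.round(ce,1),ray(c,ce,65 if n=="red" else 44).round(1))
# block edges and slot lines (hand-read pixels)
for nm,p,z in (("blk",(475,241),34),("blk",(495,250),34),("blk",(472,290),34),("blk",(450,280),34),("slotR",(367,244.5),36),("slotL",(222,247),36),("hole",(319,245),44),("bottle",(160,291),0)):
    print(nm,ray(c,p,z).round(1))
a=cv2.resize(f[205:285,215:375],None,fx=5,fy=5,interpolation=cv2.INTER_CUBIC); cv2.imwrite("pics/crop1.png",cv2.convertScaleAbs(a,alpha=1.6))
E
```

```text
red [449 180  37  30 495] [467.  194.4] [ 659.8 -327.1   65. ]
red [486 204  29  21 159] [500.  214.2] [ 608.5 -401.6   65. ]
red [470 253  16  17 153] [477.4 261.3] [ 496.4 -337.3   65. ]
green [300 233  31  24 494] [317.3 244.6] [550.2  38.1  44. ]
blk [ 550.5 -347.    34. ]
blk [ 526.9 -393.4   34. ]
blk [ 431.6 -329.2   34. ]
blk [ 456.9 -278.6   34. ]
slotR [548.7 -83.1  36. ]
slotL [552.2 271.2  36. ]
hole [549.2  33.9  44. ]
bottle [451.8 432.3   0. ]
```

View pics/crop1.png

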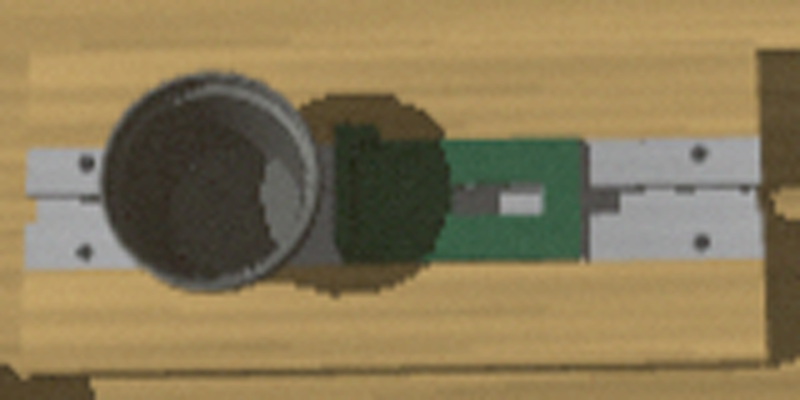

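The confirming crop shows the middle pot (210,180) touching the foot's wall side, and the slot opening in the green foot at (450–545,200). Next I move to hover over the block.

Emit:
servo_tool:
  moves:
    - [1, 20, -10, 2, 0, 0, 0]
    - [1, 44, -22, 6, 0, 0, -0.1]
    - [1, 43, -27, 6, 0, 0, -0.1]
    - [1, 40, -31, 6, 0, 0, -0.1]
    - [1, 37, -35, 6, 0, 0, -0.1]
    - [1, 33, -39, 6, 0, 0, -0.1]
    - [1, 29, -41, 6, 0, 0, -0.1]
    - [1, 25, -44, 6, 0, 0, -0.14]
    - [1, 18, -47, 6, 0, 0, -0.14]
    - [1, 6, -28, 2, 0, 0, -0.14]
    - [1, 0, 0, 0, 0, 0, -0.14]
    - [1, 0, 0, 0, 0, 0, -0.14]
    - [1, 0, 0, 0, 0, 0, -0.14]
    - [1, 0, 0, 0, 0, 0, -0.14]
    - [1, 0, 0, 0, 0, 0, -0.14]
    - [1, 0, 0, 0, 0, 0, -0.08]
    - [1, 0, 0, 0, 0, 0, 0]

```text
clock: 1.9
tcp_pos: [208.7, -247.7, 192.5]
tcp_rot: [0.0, 0.519, 0.855, 0.0]
ft_force: [0.4, 0.3, 0.7]
finger_gap: 93.2
gripper_force: 0.0
```

```bash
python3 - <<'E'
from h import *
s=arm.state();print(s["clock"],np.round(s["tcp_pos"],1),np.round(s["tcp_rot"],3),np.round(s["qpos"],2))
c=cap("wrist");np.save("pics/w1.npy",c,allow_pickle=True);f=c["frame"];cv2.imwrite("pics/w1.png",f)
for st,ce,_ in blobs(red(f),200): print(st,ce.round(1),ray(c,ce,66).round(1))
E
```

```text
1.9 [ 208.7 -247.7  192.5] [0.    0.519 0.855 0.   ] [ 1.23  0.24 -0.52  2.33  0.2   0.62  1.04]
```

View pics/w1.png

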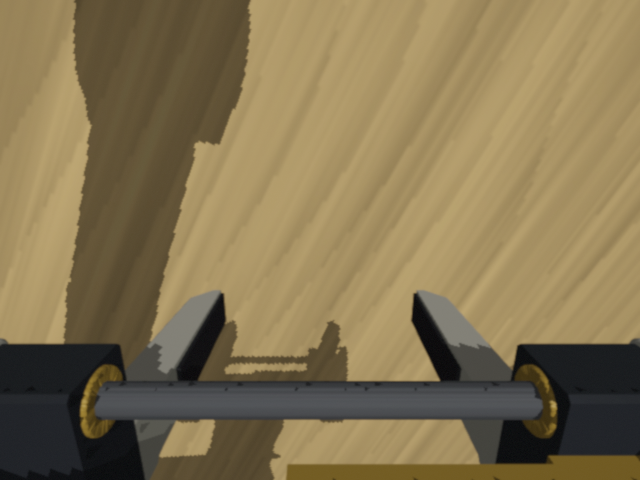

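The block is not in view: I compensated the turn with the wrong sign. The tool is clear of everything, so I translate to the block.

Emit:
servo_tool:
  moves:
    - [1, -20, 20, 0, 0, 0, 0]
    - [1, -30, 30, 0, 0, 0, 0]
    - [1, -32, 32, 0, 0, 0, 0]
    - [1, -32, 32, 0, 0, 0, 0]
    - [1, -32, 32, 0, 0, 0, 0]
    - [1, -32, 32, 0, 0, 0, 0]
    - [1, -22, 22, 0, 0, 0, 0]
    - [1, -10, 11, 0, 0, 0, 0]
    - [1, 0, 0, 0, 0, 0, 0]
    - [1, 0, 0, 0, 0, 0, 0]

```text
clock: 2.95
tcp_pos: [492.1, -335.7, 191.9]
tcp_rot: [-0.001, 0.519, 0.855, -0.0]
ft_force: [0.3, 0.8, -0.1]
finger_gap: 93.0
gripper_force: 0.0
```

```bash
python3 - <<'E'
from h import *
s=arm.state();print(s["clock"],np.round(s["tcp_pos"],1),np.round(s["tcp_rot"],3),np.round(s["qpos"],2))
c=cap("wrist");f=c["frame"];cv2.imwrite("pics/w2.png",f)
for st,ce,_ in blobs(red(f),200): print(st,ce.round(1),ray(c,ce,66).round(1))
E
```

```text
2.95 [ 492.1 -335.7  191.9] [-0.001  0.519  0.855 -0.   ] [ 0.84  0.62 -0.45  1.64  0.32  0.96  0.75]
[ 296  220   52   56 1776] [321.6 246.6] [ 494.1 -335.4   66. ]
[ 451  279   68   75 2583] [489.1 312.6] [ 638.7 -322.4   66. ]
[ 353  342   76   39 1455] [390.8 362.4] [ 593.  -398.8   66. ]
```

View pics/w2.png

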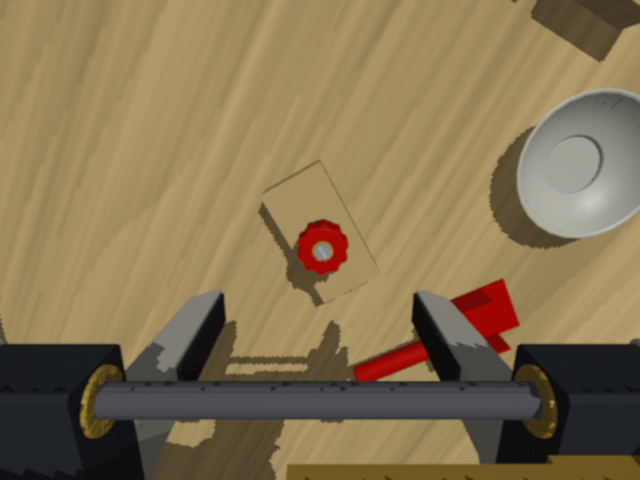

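The block shows corners near (262,192), (320,161), (378,268) and (320,306), with the red nut and the shank top carrying its white line at (322,250). I measure the axis and the head's direction.

```bash
cat > shank.py <<'E'
from h import *
def shank(c,ce,z,r=14):
    f=c["frame"]; h=cv2.cvtColor(f,cv2.COLOR_BGR2HSV); Y,X=np.mgrid[:480,:640]
    m=(np.hypot(X-ce[0],Y-ce[1])<r)&(h[...,1]<110)
    B=max(blobs(m,10),key=lambda b:b[0][4]); (u,v),rad=cv2.minEnclosingCircle(np.argwhere(B[2])[:,::-1].astype(np.float32))
    g=f.min(2).astype(float); mm=B[2]; t=np.percentile(g[mm],70); w=mm&(g>t)
    p=np.argwhere(w)[:,::-1].astype(np.float32); vx,vy,x0,y0=cv2.fitLine(p,cv2.DIST_L2,0,.01,.01).ravel()
    a=ray(c,(x0-vx*8,y0-vy*8),z); b=ray(c,(x0+vx*8,y0+vy*8),z); d=b-a
    return (u,v),rad,ray(c,(u,v),z),np.degrees(np.arctan2(d[1],d[0]))%180,(x0,y0)
E
python3 - <<'E'
from shank import *
c=cap("wrist");f=c["frame"]
ce=min(blobs(red(f),200),key=lambda b:b[1][0])[1]
print(shank(c,(322,250),75))
P=[ray(c,p,34) for p in((262,192),(320,161),(378,268),(320,306))]
for i,j in((0,3),(1,2)):
    d=P[j]-P[i];print(P[i].round(1),P[j].round(1),np.degrees(np.arctan2(d[1],d[0]))%180)
print(np.mean(P,0))
# grip circle at its top rim z~71.8
m=max([b for b in blobs(red(f),200) if abs(b[1][0]-322)<20],key=lambda b:b[0][4])[2]
(u,v),r=cv2.minEnclosingCircle(np.argwhere(m)[:,::-1].astype(np.float32));print((u,v),r,ray(c,(u,v),68))
a=cv2.resize(f[200:300,262:382],None,fx=6,fy=6,interpolation=cv2.INTER_CUBIC);cv2.imwrite("pics/crop2.png",a)
E
```

```text
((323.0833435058594, 251.5), 8.461198806762695, array([ 494.93796314, -336.0030555 ,   75.        ]), np.float64(147.53834475271128), (np.float32(322.79413), np.float32(251.77942)))
[ 434.1 -325.9   34. ] [ 523.1 -394.7   34. ] 142.32873169361645
[ 464.4 -282.3   34. ] [ 550.7 -339.2   34. ] 146.59995015934757
[ 493.06888583 -335.51941583   34.        ]
(322.87237548828125, 247.486083984375) 27.663543701171875 [ 494.4622011 -335.2954128   68.       ]
```

View pics/crop2.png

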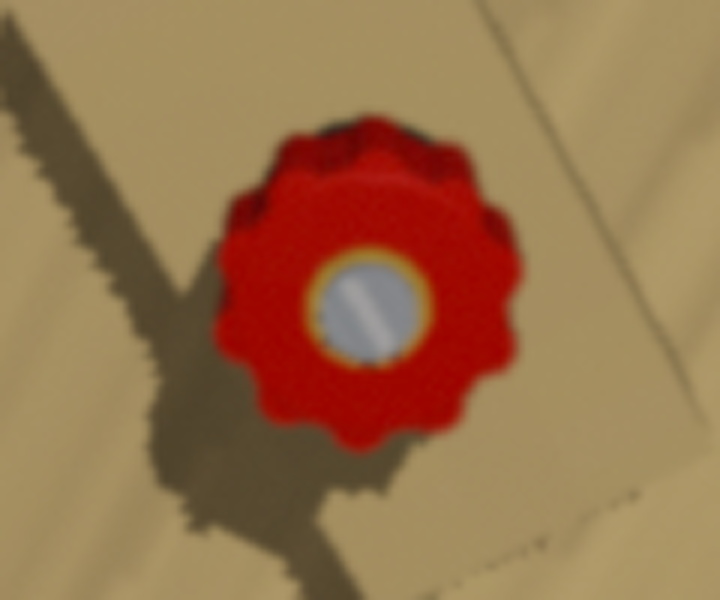

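The crop shows the shank top at (368,308) with the line running parallel to the block's long edge, as expected (head at about 147.5°). I go down and grip.

Emit:
servo_tool:
  moves:
    - [1, -1.3, 2.3, 10, 0, 0, 0]
    - [1, 0, 0, 30, 0, 0, 0]
    - [1, 0, 0, 35, 0, 0, 0]
    - [1, 0, 0, 25, 0, 0, 0]
    - [1, 0, 0, 14, 0, 0, 0]
    - [1, 0, 0, 7, 0, 0, 0]
    - [1, 0, 0, 0, 0, 0, 0]
    - [1, 0, 0, 0, 0, 0, 0]

```text
clock: 3.85
tcp_pos: [496.4, -336.5, 72.6]
tcp_rot: [0.001, 0.518, 0.855, 0.0]
ft_force: [-1.1, 0.2, 0.8]
finger_gap: 93.0
gripper_force: 0.0
```

Emit:
servo_tool:
  moves:
    - [0.3, 0, 0, 0, 0, 0, 0]
    - [0.3, 0, 0, 0, 0, 0, 0]
    - [0, 0, 0, 0, 0, 0, 0]
    - [0, 0, 0, 0, 0, 0, 0]
    - [0, 0, 0, 0, 0, 0, 0]
    - [0, 0, 0, 0, 0, 0, 0]
    - [0, 0, 0, 0, 0, 0, 0]

```text
clock: 4.55
tcp_pos: [495.6, -336.1, 71.5]
tcp_rot: [-0.0, 0.518, 0.855, 0.0]
ft_force: [0.5, 0.0, -0.2]
finger_gap: 41.4
gripper_force: 0.0
```

```bash
python3 - <<'E'
from shank import *
s=arm.state();print(s)
c=cap("wrist");f=c["frame"];cv2.imwrite("pics/w3.png",f)
for st,ce,_ in blobs(red(f),200): print(st,ce.round(1),ray(c,ce,72).round(1))
E
```

```text
{'clock': 4.55, 'qpos': array([ 0.79057441,  0.77296279, -0.38218616,  1.73736018,  0.41018358,
        0.71121974,  0.67316162]), 'dq': array([ 9.14798184e-04,  1.35286667e-03, -8.14789338e-04,  1.14285426e-03,
        7.96268590e-05,  7.67985670e-04, -1.97765570e-03]), 'tau': array([ 3.40000246e-03, -4.55950570e+01, -4.35296103e+00, -1.10732022e+01,
       -2.72285251e-02,  6.19864231e-02, -6.34372282e-05]), 'tcp_pos': array([ 495.61197623, -336.12757092,   71.45227526]), 'tcp_rot': array([-4.61251469e-05,  5.18327661e-01,  8.55182104e-01,  5.55009623e-05]), 'ft_force': array([ 0.47300776,  0.0099553 , -0.17462954]), 'wrist_torque': array([-0.01221203, -0.13990284, -0.01373898]), 'gripper_force': 0.0, 'finger_gap': 41.4162633916081}
[ 274  274   90   95 5177] [316.7 319. ] [ 491.2 -330.    72. ]
[ 544  346   53   35 1167] [573.  365.4] [ 602.3 -297.8   72. ]
[565 419  33  45 743] [579.7 446.2] [ 634.4 -332.1   72. ]
```

Emit:
servo_tool:
  moves:
    - [0, 0, 0, 0, 0, 0, 0]
    - [0, 0, 0, 0, 0, 0, 0]
    - [0, 0, 0, 0, 0, 0, 0]

```text
clock: 4.9
tcp_pos: [495.6, -336.2, 71.4]
tcp_rot: [-0.0, 0.518, 0.855, 0.0]
ft_force: [0.6, 0.4, -0.1]
finger_gap: 39.5
gripper_force: 30.0
```

```bash
python3 - <<'E'
from shank import *
s=arm.state();print(s["tcp_pos"],s["ft_force"],s["wrist_torque"])
c=cap("wrist");f=c["frame"];cv2.imwrite("pics/w3.png",f)
for st,ce,_ in blobs(red(f),200)[:1]:
    print(st,ce.round(1)); print(shank(c,(ce[0],ce[1]+12),75,25)); p=proj(c,[494.9,-336,75]);print(p);print(shank(c,p,75,25))
E
```

```text
[ 495.58070488 -336.16468479   71.44580979] [ 0.58321594  0.35105764 -0.11342157] [ 0.01548545 -0.11054961 -0.00133112]
[ 274  274   90   95 5129] [316.4 318.8]
((318.0, 336.5), 14.534542083740234, array([ 494.76052572, -335.62500372,   75.        ]), np.float64(151.14773689202372), (np.float32(317.90475), np.float32(337.73016)))
[317.88148626 337.32668598]
((318.0, 336.5), 14.534542083740234, array([ 494.76052572, -335.62500372,   75.        ]), np.float64(151.14773689202372), (np.float32(317.90475), np.float32(337.73016)))
```

Emit:
servo_tool:
  moves:
    - [0, 0, 0, -10, 0, 0, 0]
    - [0, 0, 0, -25, 0, 0, 0]
    - [0, 0, 0, -35, 0, 0, 0]
    - [0, 0, 0, -35, 0, 0, 0]
    - [0, 0, 0, -25, 0, 0, 0]
    - [0, 20, 14, 0, 0, 0, 0]
    - [0, 35, 25, 0, 0, 0, 0]
    - [0, 40, 29, 0, 0, 0, 0]
    - [0, 40, 29, 0, 0, 0, 0]
    - [0, 40, 29, 0, 0, 0, 0]
    - [0, 40, 29, 0, 0, 0, 0]
    - [0, 40, 29, 0, 0, 0, 0]
    - [0, 32, 22, 0, 0, 0, 0]
    - [0, 18, 13, 0, 0, 0, 0]
    - [0, 7, 5, 0, 0, 0, 0]

```text
clock: 6.45
tcp_pos: [549.6, 48.0, 202.2]
tcp_rot: [-0.0, 0.516, 0.857, 0.001]
ft_force: [-0.4, 0.1, -1.0]
finger_gap: 39.5
gripper_force: 30.0
```

Emit:
servo_tool:
  moves:
    - [0, 0, 0, 0, 0, 0, -0.07]
    - [0, 0, 0, 0, 0, 0, -0.14]
    - [0, 0, 0, 0, 0, 0, -0.14]
    - [0, 0, 0, 0, 0, 0, -0.14]
    - [0, 0, 0, 0, 0, 0, -0.14]
    - [0, 0, 0, 0, 0, 0, -0.14]
    - [0, 0, 0, 0, 0, 0, -0.14]
    - [0, 0, 0, 0, 0, 0, -0.14]
    - [0, 0, 0, 0, 0, 0, -0.14]
    - [0, 0, 0, 0, 0, 0, -0.14]
    - [0, 0, 0, 0, 0, 0, -0.14]
    - [0, 0, 0, 0, 0, 0, -0.14]
    - [0, 0, 0, 0, 0, 0, -0.14]
    - [0, 0, 0, 0, 0, 0, -0.14]
    - [0, 0, 0, 0, 0, 0, -0.14]
    - [0, 0, 0, 0, 0, 0, -0.14]
    - [0, 0, 0, 0, 0, 0, -0.07]
    - [0, 0, 0, 0, 0, 0, 0]
    - [0, 0, 0, 0, 0, 0, 0]

```text
clock: 8.35
tcp_pos: [549.8, 42.6, 201.3]
tcp_rot: [-0.001, -0.542, 0.84, -0.0]
ft_force: [0.1, -0.3, -2.4]
finger_gap: 39.1
gripper_force: 30.0
```

```bash
python3 - <<'E'
from shank import *
s=arm.state();print(s["clock"],s["tcp_pos"],s["tcp_rot"],s["qpos"].round(2),s["ft_force"],s["wrist_torque"],s["finger_gap"])
c=cap("wrist");f=c["frame"];cv2.imwrite("pics/w4.png",f)
print(shank(c,(318,337),s["tcp_pos"][2]+3.5,25))
print([(b[0],b[1].round(1)) for b in blobs(green(f),200)])
E
```

```text
8.35 [549.82080899  42.55572743 201.32268625] [-5.22285921e-04 -5.42404466e-01  8.40117247e-01 -3.67063829e-04] [ 0.51  0.73 -1.07  1.75  0.71  1.11  1.92] [ 0.09015384 -0.31793418 -2.36059942] [ 0.13353109 -0.0559632   0.01199078] 39.10302870231599
((318.1436462402344, 336.4779052734375), 14.575692176818848, array([549.03236626,  41.50830412, 204.82268625]), np.float64(137.71012447509406), (np.float32(316.42023), np.float32(342.78723)))
[(array([ 267,  182,  112,  117, 5437], dtype=int32), array([322.6, 236.8]))]
```

View pics/w4.png

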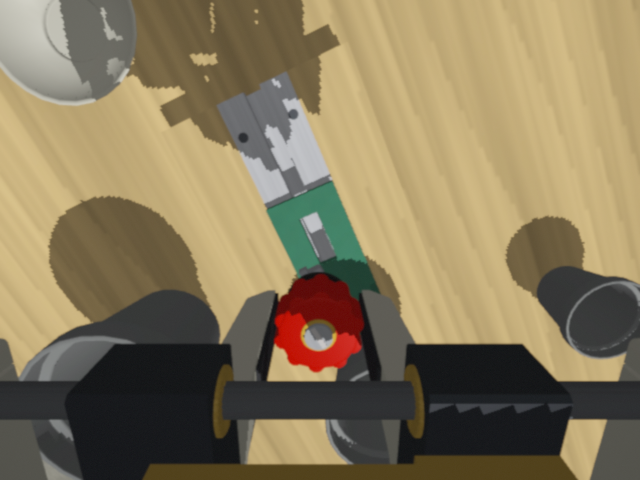

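The foot's front edge runs from (267,208) to (332,182), and its through-slot starts near (313,213) and goes into the pot's shadow. The board's slot is the dark line above it. I enlarge this.

```bash
python3 - <<'E'
import cv2,numpy as np
f=cv2.imread("pics/w4.png")
g=(255*(f/255.)**.5).astype(np.uint8)
a=cv2.resize(g[100:280,240:400],None,fx=4,fy=3.3,interpolation=cv2.INTER_CUBIC)
a=cv2.resize(g[160:300,240:400],None,fx=5,fy=4.28,interpolation=cv2.INTER_CUBIC) if 0 else cv2.resize(g[155:295,235:395],None,fx=4.2,fy=4.2,interpolation=cv2.INTER_CUBIC)
b=cv2.resize(g[300:370,280:360],None,fx=5,fy=5,interpolation=cv2.INTER_CUBIC)
cv2.imwrite("pics/crop4.png",a)
E
```

```text
(no output)
```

View pics/crop4.png

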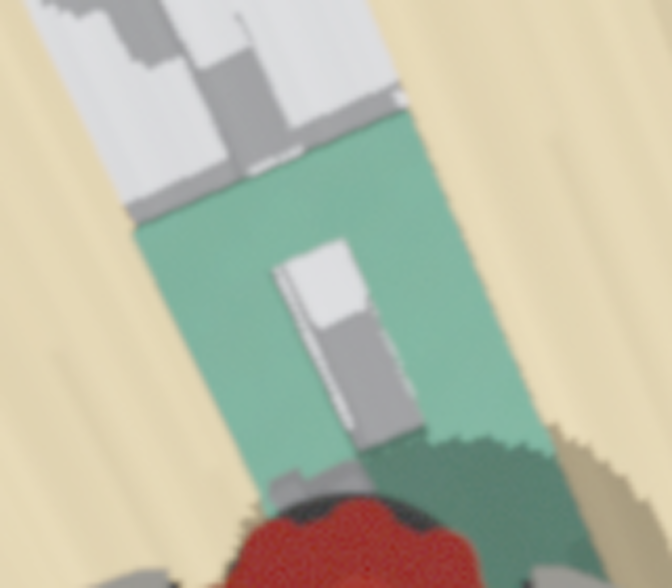

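The crop shows the through-slot's corners at (272,268), (345,238), (428,430) and (358,449), and the foot's side edges from (135,230) to (255,490) and from (407,110) to (548,425).

```bash
python3 - <<'E'
from shank import *
c=cap("wrist"); s=arm.state(); 
P=lambda u,v,z=44: ray(c,(235+u/4.2,155+v/4.2),z)
H=[P(272,268),P(345,238),P(428,430),P(358,449)]
print(np.round(H,1), np.mean(H,0).round(2))
an=lambda a,b: np.degrees(np.arctan2(*(b-a)[1::-1]))
E=[(P(135,230),P(255,490)),(P(407,110),P(548,425)),(H[0],H[3]),(H[1],H[2]),(P(123,205,36),P(25,0,36)),(P(408,90,36),P(370,0,36))]
for a,b in E: print(a.round(1),b.round(1),an(a,b)%180)
p=(E[0][0]+E[1][0])/2; print("front mid",p)
# shank direction: crop of lit line
f=c["frame"];print(s["tcp_pos"],np.degrees(R.from_quat(np.roll(s["tcp_rot"],-1)).as_euler('xyz')))
b=cv2.resize(f[310:360,290:350],None,fx=10,fy=10,interpolation=cv2.INTER_CUBIC);b=(255*(b/255.)**.6).astype(np.uint8);cv2.imwrite("pics/crop5.png",b)
E
```

```text
[[557.7  23.9  44. ]
 [542.1  24.3  44. ]
 [543.1  67.5  44. ]
 [557.7  65.4  44. ]] [550.15  45.28  44.  ]
[578.9   6.   44. ] [580.7  64.9  44. ] 88.18384544394353
[521.1   6.5  44. ] [520.4  76.5  44. ] 90.54061782444938
[557.7  23.9  44. ] [557.7  65.4  44. ] 89.93631903333517
[542.1  24.3  44. ] [543.1  67.5  44. ] 88.71988044325317
[580.5   1.6  36. ] [579.7 -41.7  36. ] 88.97364621378752
[519.5   4.1  36. ] [519.3 -14.6  36. ] 89.40925206856326
front mid [549.97700333   6.27162941  44.        ]
[549.81959745  43.23732474 201.54954655] [-1.79980295e+02 -4.78961187e-02 -1.14223830e+02]
```

View pics/crop5.png

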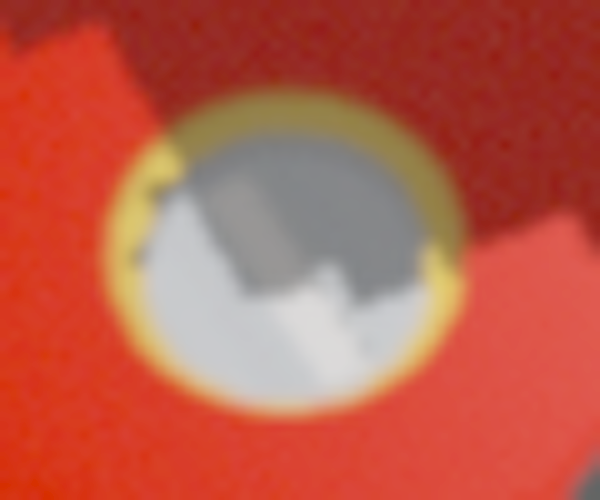

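```bash
python3 - <<'E'
from shank import *
s=arm.state(); c=cap("wrist"); z=s["tcp_pos"][2]+3.5
a=ray(c,(313,328.5),z);b=ray(c,(324.5,348),z);d=b-a;print("line",np.degrees(np.arctan2(d[1],d[0]))%180)
print(shank(c,(318.5,337),z,25)[2],ray(c,(318.5,337.2),z))
q=s["tcp_rot"];M=R.from_quat([q[1],q[2],q[3],q[0]]).as_matrix()
for w in (ray(c,(318.3,337),z),): print("shank in tool",M.T@(w-s["tcp_pos"]))
print(s["tcp_pos"],M[:,:2].T.round(3))
# top-camera view of shank top and board edges
t=optics.capture("top");t["pose"]=np.array(t["pose"]);cv2.imwrite("pics/t2.png",t["frame"]);print(proj(t,[549.5,43,z]),s["clock"])
E
```

```text
line 93.23347235392497
[549.03033219  42.18798622 205.04954655] [549.03497875  42.56472985 205.04954655]
shank in tool [ 1.03393386  0.35401844 -3.49925887]
[549.81959745  43.23732474 201.54954655] [[-0.41  -0.912  0.001]
 [-0.912  0.41  -0.   ]]
[313.54231753 231.04215851] 8.45
```

Emit:
servo_tool:
  moves:
    - [0, 0, 0, 0, 0, 0, 0.07]
    - [0, 0, 0, 0, 0, 0, 0]
    - [0, 0, 0, 0, 0, 0, 0]

```text
clock: 8.85
tcp_pos: [549.8, 44.1, 201.6]
tcp_rot: [-0.0, -0.515, 0.857, -0.0]
ft_force: [0.4, 0.1, -0.9]
finger_gap: 39.4
gripper_force: 30.0
```

```bash
cat > meas.py <<'E'
from shank import *
def tcam():
    c=optics.capture("wrist"); c["pose"]=np.array(c["hand_eye"]); return c   # tool frame; planes at tool z
def line_dir(c,ce=(318.3,337),zt=-3.5,r=11.5):
    f=cv2.GaussianBlur(c["frame"],(0,0),.7).astype(float); Y,X=np.mgrid[:480,:640]; m=np.hypot(X-ce[0],(Y-ce[1]))<r
    wv=f[...,2]/np.maximum(f[...,0],1); w=m&(wv>np.percentile(wv[m],80))&(wv<1.25)
    p=np.argwhere(w)[:,::-1].astype(np.float32); vx,vy,x0,y0=cv2.fitLine(p,cv2.DIST_HUBER,0,.01,.01).ravel()
    d=ray(c,(x0+8*vx,y0+8*vy),zt)-ray(c,(x0-8*vx,y0-8*vy),zt); return np.degrees(np.arctan2(d[1],d[0]))%180,len(p),(x0,y0)
def green_edges(c,zt):
    m=green(c["frame"]); b=max(blobs(m,200),key=lambda b:b[0][4]); return b[2]
E
python3 - <<'E'
from meas import *
z=np.mean([arm.state()["tcp_pos"][2] for _ in range(5)]);L=[]
for i in range(3):
    c=tcam(); s=arm.state(); z=s["tcp_pos"][2]; L.append(s["tcp_pos"]); print(line_dir(c),z)
print(np.mean(L,0),s["qpos"].round(2),s["tcp_rot"])
zt=np.mean(L,0)[2]-44
f=c["frame"]; m=green_edges(c,zt); roi=np.zeros_like(m); 
# foot rectangle side edges: leftmost/rightmost green per row, rows away from ends
ys=np.where(m.any(1))[0]; print(ys.min(),ys.max())
Lp=[];Rp=[]
for y in range(215,262):
    xs=np.where(m[y])[0]; Lp.append((xs.min()-.5,y)); 
for y in range(195,252):
    xs=np.where(m[y])[0]; Rp.append((xs.max()+.5,y))
l=[]
for pts in (Lp,Rp):
    Q=np.array([ray(c,p,zt)[:2] for p in pts],np.float32); vx,vy,x0,y0=cv2.fitLine(Q,cv2.DIST_HUBER,0,.01,.01).ravel(); l.append((vx,vy,x0,y0)); print(np.degrees(np.arctan2(vy,vx))%180,np.abs((Q-[x0,y0])@[-vy,vx]).max(),Q[0],Q[-1])
# hole: non-green enclosed pixels
h=cv2.morphologyEx(m.astype(np.uint8),cv2.MORPH_OPEN,np.ones((2,2)))
cn,hi=cv2.findContours(m.astype(np.uint8),cv2.RETR_CCOMP,cv2.CHAIN_APPROX_NONE)
for k,cc in enumerate(cn):
    if hi[0][k][3]>=0 and cv2.contourArea(cc)>100:
        Q=np.array([ray(c,p[0],zt)[:2] for p in cc],np.float32); print("hole",cv2.minAreaRect(Q),cc.min(0),cc.max(0))
n=np.array([-l[0][1],l[0][0]]);print("mid",(np.array(l[0][2:])@n+np.array(l[1][2:])@n)/2,n,"width",(np.array(l[0][2:])-np.array(l[1][2:]))@n)
print("shank tool",ray(c,(318.3,337),-3.5))
cv2.imwrite("pics/w5.png",f)
E
```

```text
(np.float64(152.16808182352784), 84, (np.float32(318.5277), np.float32(337.87735))) 201.5942765421266
(np.float64(151.77126917867633), 84, (np.float32(318.40558), np.float32(337.846))) 201.55512189648627
(np.float64(153.29072482306972), 83, (np.float32(318.43137), np.float32(337.97714))) 201.52835982458078
[549.82549766  44.09776572 201.55925275] [ 0.5   0.72 -1.06  1.75  0.7   1.1   1.86] [ 4.00442142e-05 -5.14532338e-01  8.57470974e-01  7.80571790e-06]
179 298
152.45798 0.3751383 [ 17.139994 -42.33257 ] [-23.120518 -21.723879]
152.27481 0.46444404 [33.737103 14.291258] [-14.064378  39.621376]
hole ((-0.3871469497680664, -0.5314788818359375), (17.79958724975586, 44.15007781982422), 63.15827941894531) [[297 209]] [[337 260]]
mid -0.7732029 [0.4623991 0.8866719] width -58.09037
shank tool [ 1.05265598  0.33107765 -3.5       ]
```

The bolt's line (152.4° in the tool frame) is parallel to the stop's edges (152.4°). I need to shift about 1.5 mm across the slot. I shift and lower to just above the foot.

Emit:
servo_tool:
  moves:
    - [0, -1.5, -0.9, 5, 0, 0, 0]
    - [0, 0, 0, 20, 0, 0, 0]
    - [0, 0, 0, 30, 0, 0, 0]
    - [0, 0, 0, 22, 0, 0, 0]
    - [0, 0, 0, 10, 0, 0, 0]
    - [0, 0, 0, 0, 0, 0, 0]
    - [0, 0, 0, 0, 0, 0, 0]

```text
clock: 9.7
tcp_pos: [551.9, 45.5, 115.2]
tcp_rot: [0.001, -0.514, 0.858, 0.0]
ft_force: [0.9, -0.4, -1.7]
finger_gap: 39.4
gripper_force: 30.0
```

```bash
python3 - <<'E'
from meas import *
L=[]
for i in range(2):
    c=tcam(); s=arm.state(); L.append(s["tcp_pos"]); print(line_dir(c))
p=np.mean(L,0);print(p,s["clock"],s["ft_force"],s["wrist_torque"]);zt=p[2]-44
f=c["frame"];cv2.imwrite("pics/w6.png",f);print("shank tool",ray(c,(318.3,337),-3.5))
m=green(f)
print([(b[0],b[1].round()) for b in blobs(m,150)])
for n in("side","top"):
    k=cap(n);cv2.imwrite(f"pics/{n}6.png",k["frame"]);print(n,proj(k,[550,45,50]))
k=cv2.imread("pics/side6.png");
a=f[100:340,180:460];a=(255*(a/255.)**.6).astype(np.uint8);a=cv2.resize(a,None,fx=2.5,fy=2.5,interpolation=cv2.INTER_CUBIC);cv2.imwrite("pics/crop6.png",a)
E
```

```text
(np.float64(152.09330717363798), 82, (np.float32(318.2832), np.float32(337.78497)))
(np.float64(152.18521201231158), 82, (np.float32(318.39505), np.float32(337.988)))
[552.14504847  45.53040617 115.70832038] 9.8 [ 0.52117419  0.04708689 -2.13399281] [ 0.06600455 -0.13673901  0.01774243]
shank tool [ 1.05356919  0.33196478 -3.5       ]
[(array([ 247,  193,  140,  106, 6613], dtype=int32), array([314., 247.])), (array([320, 347,  50,  34, 871], dtype=int32), array([349., 370.]))]
side [323.53025047 249.56190109]
top [314.3574921  244.34981958]
```

View pics/crop6.png

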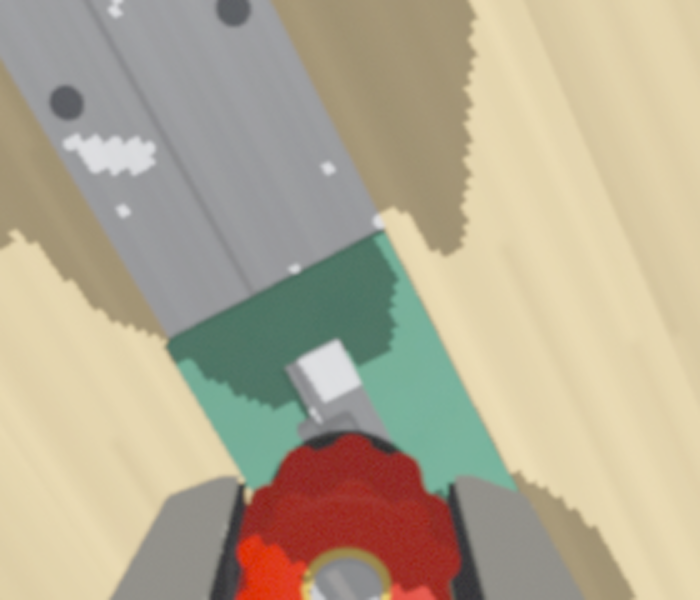

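```bash
cat > edge.py <<'E'
from meas import *
def lat(c,zt,ylo,yhi):
    m=green(c["frame"]); m=max(blobs(m,200),key=lambda b:b[0][4])[2]; out=[]
    for side,(a,b) in enumerate((ylo,yhi)):
        pts=[((np.where(m[y])[0].min()-.5) if side==0 else (np.where(m[y])[0].max()+.5),y) for y in range(a,b)]
        Q=np.array([ray(c,p,zt)[:2] for p in pts],np.float32); l=cv2.fitLine(Q,cv2.DIST_HUBER,0,.01,.01).ravel(); out.append(l)
        print("edge",np.degrees(np.arctan2(l[1],l[0]))%180,np.abs((Q-l[2:])@[-l[1],l[0]]).max())
    n=np.array([.4633,.8862]); a,b=[l[2:]@n for l in out]
    print("mid",(a+b)/2,"width",b-a,"shank",ray(c,(318.3,337),-3.5)[:2]@n)
E
python3 - <<'E'
from edge import *
c=tcam();z=arm.state()["tcp_pos"][2];print(z)
lat(c,z-44,(242,285),(196,285))
n=np.array([.4633,.8862])
for p in ((285,365),(338,338)):
    q=ray(c,(180+p[0]/2.5,100+p[1]/2.5),z-44)[:2];print(q,q@n,q@[-.886,.463])
E
```

```text
115.43571241231129
edge 152.7375 0.35479864
edge 152.3823 0.30645895
mid 1.5290775424242025 width 58.466116320562364 shank 0.782219316575456
[ 17.57758344 -14.27590096] -4.507609022190886 -22.183481074419415
[24.3342898 -1.5128035] 9.933430000400126 -22.260608783862747
```

```bash
cat >> edge.py <<'E'
def hole(c,zt,rows):
    f=c["frame"]; m=green(f); n=np.array([.4633,.8862]); A=[];B=[]
    for y in rows:
        xs=np.where(m[y,230:420])[0]+230; g=np.diff(xs); k=g.argmax()
        if g[k]<8: continue
        A.append(ray(c,(xs[k]+.5,y),zt)[:2]@n); B.append(ray(c,(xs[k+1]-.5,y),zt)[:2]@n); 
    print("hole L",np.round(A,1),"R",np.round(B,1))
E
python3 - <<'E'
from edge import *
c=tcam();z=arm.state()["tcp_pos"][2]
hole(c,z-44,range(236,276,2))
y=250;print([tuple(map(int,c["frame"][y,x])) for x in range(288,340,2)])
E
```

```text
hole L [  5.6   2.9   0.2  -2.   -4.2  -5.3  -6.   -5.5  -5.6  -5.6  -5.7  -5.8
  -5.9  -5.9  -6.   -7.7  -9.4 -10.1 -10.7] R [9.8 9.8 9.7 9.7 9.6 9.6 9.5 9.5 9.5 9.4 9.4 9.3 9.3 9.2 9.2 9.1 9.1 9.
 8.9]
[(56, 70, 37), (57, 70, 37), (51, 64, 34), (63, 71, 52), (101, 99, 96), (99, 96, 95), (107, 104, 103), (162, 159, 157), (202, 199, 197), (207, 203, 202), (208, 205, 203), (207, 204, 202), (207, 204, 202), (207, 204, 203), (207, 204, 202), (208, 204, 203), (205, 201, 199), (166, 173, 152), (111, 139, 76), (109, 138, 73), (110, 138, 74), (110, 138, 73), (111, 140, 75), (110, 138, 73), (110, 139, 73), (111, 139, 74)]
```

Emit:
servo_tool:
  moves:
    - [0, 0.35, 0.65, 3, 0, 0, 0]
    - [0, 0, 0, 5, 0, 0, 0]
    - [0, 0, 0, 5, 0, 0, 0]
    - [0, 0, 0, 3, 0, 0, 0]
    - [0, 0, 0, 0, 0, 0, 0]

```text
clock: 10.5
tcp_pos: [550.2, 44.8, 97.8]
tcp_rot: [-0.001, -0.514, 0.858, 0.0]
ft_force: [-1.1, -0.6, -1.6]
finger_gap: 39.5
gripper_force: 30.0
```

```bash
python3 - <<'E'
from edge import *
c=tcam();s=arm.state();z=s["tcp_pos"][2];print(s["tcp_pos"],s["ft_force"],s["wrist_torque"]);print(line_dir(c))
f=c["frame"];m=green(f);print([(b[0],b[1].round()) for b in blobs(m,150)])
hole(c,z-44,range(225,276,3))
y0=blobs(m,1000)[0][0]
lat(c,z-44,(255,290),(210,290))
E
```

```text
[550.42413163  44.97826013  98.14744008] [-0.28724494  0.05170385 -1.21284274] [ 0.13454948 -0.06380923 -0.00088596]
(np.float64(152.16755288546096), 84, (np.float32(318.03723), np.float32(337.39285)))
[(array([ 238,  201,  141,   99, 6494], dtype=int32), array([307., 252.])), (array([314, 345,  56,  36, 903], dtype=int32), array([348., 370.])), (array([ 318,  420,   66,   34, 1479], dtype=int32), array([350., 432.]))]
hole L [ 4.4  0.6 -3.2 -6.5 -7.4 -7.3 -7.1 -7.5 -7.4] R [7.8 8.  8.1 7.8 8.  8.2 7.8 7.5 7.7]
edge 153.21771 0.31167236
edge 152.14317 0.4229764
mid -0.5024864527940753 width 58.63435163445473 shank 0.7802411014449983
```

Emit:
servo_tool:
  moves:
    - [0, 0, 0, 0, 0, 0, 0]
    - [0, 0, 0, 0, 0, 0, 0]

```text
clock: 10.75
tcp_pos: [550.7, 45.1, 98.7]
tcp_rot: [0.0, -0.514, 0.858, -0.0]
ft_force: [0.3, 0.3, -1.9]
finger_gap: 39.4
gripper_force: 30.0
```

```bash
python3 - <<'E'
from edge import *
for i in range(3):
    c=tcam();s=arm.state();z=s["tcp_pos"][2];print(s["tcp_pos"],s["ft_force"].round(1))
    lat(c,z-44,(255,290),(210,290))
hole(c,z-44,range(225,276,3))
E
```

```text
[550.70921356  45.03264816  98.68172954] [-0.4 -0.3 -0.5]
edge 153.10367 0.38341326
edge 152.19653 0.34305027
mid 0.13621555945873176 width 58.482276323938365 shank 0.7812035217638355
[550.6888229   44.99083422  98.69105593] [ 0.3  0.  -1.3]
edge 152.74966 0.4811104
edge 152.22699 0.3420463
mid 0.11702021107673666 width 58.50708116254806 shank 0.7812070847416059
[550.64132094  44.99803047  98.66356232] [-0.3  0.1 -1.4]
edge 152.87877 0.47857133
edge 152.22699 0.34199896
mid 0.10811961648464319 width 58.52766271595955 shank 0.7811883992122486
hole L [ 3.3 -0.  -3.8 -6.6 -6.5 -6.9 -6.7 -6.6 -7. ] R [8.2 8.4 8.6 8.7 8.4 8.6 8.2 8.4 7.6]
```

Emit:
servo_tool:
  moves:
    - [0, -0.12, -0.22, 2, 0, 0, 0]
    - [0, 0, 0, 2, 0, 0, 0]
    - [0, 0, 0, 2, 0, 0, 0]
    - [0, 0, 0, 1, 0, 0, 0]
    - [0, 0, 0, 0, 0, 0, 0]

```text
clock: 11.4
tcp_pos: [550.9, 44.9, 91.4]
tcp_rot: [0.0, -0.514, 0.858, 0.0]
ft_force: [0.1, -0.2, -2.1]
finger_gap: 39.5
gripper_force: 30.0
```

Emit:
servo_tool:
  moves:
    - [0, 0, 0, 2, 0, 0, 0]
    - [0, 0, 0, 2, 0, 0, 0]
    - [0, 0, 0, 2, 0, 0, 0]
    - [0, 0, 0, 2, 0, 0, 0]
    - [0, 0, 0, 2, 0, 0, 0]
    - [0, 0, 0, 1.5, 0, 0, 0]
    - [0, 0, 0, 0, 0, 0, 0]
    - [0, 0, 0, 0, 0, 0, 0]

```text
clock: 12.2
tcp_pos: [550.8, 45.0, 79.9]
tcp_rot: [0.0, -0.514, 0.858, 0.0]
ft_force: [0.5, 0.5, -2.7]
finger_gap: 39.6
gripper_force: 30.0
```

Emit:
servo_tool:
  moves:
    - [0, 0, 0, 1, 0, 0, 0]
    - [0, 0, 0, 1, 0, 0, 0]
    - [0, 0, 0, 1, 0, 0, 0]
    - [0, 0, 0, 0, 0, 0, 0]
    - [0, 0, 0, 0, 0, 0, 0]

```text
clock: 12.7
tcp_pos: [550.6, 45.0, 76.9]
tcp_rot: [-0.0, -0.514, 0.858, 0.0]
ft_force: [0.4, 0.1, -0.9]
finger_gap: 39.4
gripper_force: 30.0
```

Emit:
servo_tool:
  moves:
    - [0, 0, 0, 0.5, 0, 0, 0]
    - [0, 0, 0, 0.5, 0, 0, 0]
    - [0, 0, 0, 0, 0, 0, 0]
    - [0, 0, 0, 0, 0, 0, 0]

```text
clock: 13.1
tcp_pos: [550.8, 45.0, 76.0]
tcp_rot: [-0.0, -0.514, 0.858, 0.0]
ft_force: [-1.0, 0.1, -1.4]
finger_gap: 39.2
gripper_force: 30.0
```

```bash
python3 - <<'E'
from h import *
s=arm.state();print(s["tcp_pos"],s["ft_force"],s["wrist_torque"],s["qpos"].round(2))
E
```

```text
[550.81566372  44.98271204  76.01137948] [-0.99039901  0.1097788  -1.44445777] [ 0.12606552 -0.1272039  -0.02826986] [ 0.42  0.87 -0.91  1.86  0.89  0.89  1.71]
```

Emit:
servo_tool:
  moves:
    - [0, 0, 0, 0.4, 0, 0, 0]
    - [0, 0, 0, 0.4, 0, 0, 0]
    - [0, 0, 0, 0, 0, 0, 0]
    - [0, 0, 0, 0, 0, 0, 0]

```text
clock: 13.5
tcp_pos: [550.8, 45.0, 75.2]
tcp_rot: [-0.0, -0.514, 0.858, 0.0]
ft_force: [0.6, 0.3, -1.4]
finger_gap: 39.7
gripper_force: 30.0
```

Emit:
servo_tool:
  moves:
    - [0, 0, 0, 0.4, 0, 0, 0]
    - [0, 0, 0, 0.4, 0, 0, 0]
    - [0, 0, 0, 0, 0, 0, 0]
    - [0, 0, 0, 0, 0, 0, 0]

```text
clock: 13.9
tcp_pos: [550.9, 45.0, 74.8]
tcp_rot: [0.0, -0.514, 0.858, -0.0]
ft_force: [-1.5, -1.9, 2.9]
finger_gap: 39.3
gripper_force: 30.0
```

The nut rests on the foot (contact at TCP z of about 75 mm, +4 N). I turn it clockwise, turning about the shank, and watch the moment.

Emit:
servo_tool:
  moves:
    - [0, 0, -0.07, 0, 0, 0, 0.1]
    - [0, 0, -0.07, 0, 0, 0, 0.1]
    - [0, 0, -0.07, 0, 0, 0, 0.1]
    - [0, 0, -0.07, 0, 0, 0, 0.1]
    - [0, 0, -0.07, 0, 0, 0, 0.1]
    - [0, 0, -0.07, 0, 0, 0, 0.1]
    - [0, 0, -0.07, 0, 0, 0, 0.1]
    - [0, 0, -0.07, 0, 0, 0, 0.1]

```text
clock: 14.7
tcp_pos: [551.8, 44.9, 74.8]
tcp_rot: [0.001, -0.138, 0.99, 0.0]
ft_force: [0.3, 0.1, 0.3]
finger_gap: 39.2
gripper_force: 30.0
```

```bash
cat > st.py <<'E'
from meas import *
s=arm.state();a=[s]
print(s["clock"],s["tcp_pos"].round(2),"F",s["ft_force"].round(1),"M",s["wrist_torque"].round(3),"q",s["qpos"].round(2),s["finger_gap"].round(1))
c=tcam();print("line(tool)",line_dir(c)[:2],"tool x yaw",(2*np.degrees(np.arctan2(s["tcp_rot"][2],s["tcp_rot"][1])))%360)
E
python3 st.py
```

```text
Traceback (most recent call last):
  File "st.py", line 3, in <module>
    print(s["clock"],s["tcp_pos"].round(2),"F",s["ft_force"].round(1),"M",s["wrist_torque"].round(3),"q",s["qpos"].round(2),s["finger_gap"].round(1))
                                                                                                                            ^^^^^^^^^^^^^^^^^^^^^
AttributeError: 'float' object has no attribute 'round'
```

```bash
sed -i 's/s\["finger_gap"\].round(1)/s["finger_gap"]/' st.py; python3 st.py
```

```text
14.7 [551.83  44.94  74.8 ] F [0.3 0.1 0.3] M [-0.01  -0.216  0.035] q [ 0.32  0.8  -0.72  1.86  0.74  0.77  1.04] 39.17650649039765
line(tool) (np.float64(152.52528585837905), 82) tool x yaw 195.8445874227472
```

Emit:
servo_tool:
  moves:
    - [0, 0, -0.07, 0, 0, 0, 0.1]
    - [0, 0, -0.07, 0, 0, 0, 0.1]
    - [0, 0, -0.07, 0, 0, 0, 0.1]
    - [0, 0, -0.07, 0, 0, 0, 0.1]
    - [0, 0, -0.07, 0, 0, 0, 0.1]
    - [0, 0, -0.07, 0, 0, 0, 0.1]
    - [0, 0, -0.07, 0, 0, 0, 0.1]
    - [0, 0, 0, 0, 0, 0, 0]

```text
clock: 15.55
tcp_pos: [551.6, 44.7, 74.8]
tcp_rot: [0.001, 0.207, 0.978, 0.0]
ft_force: [-0.3, -0.1, 2.6]
finger_gap: 39.7
gripper_force: 30.0
```

```bash
python3 st.py
```

```text
15.55 [551.59  44.67  74.79] F [-0.3 -0.1  2.6] M [ 0.059 -0.141  0.003] q [ 0.22  0.75 -0.54  1.87  0.58  0.69  0.49] 39.67937538592564
line(tool) (np.float64(152.19338101124015), 84) tool x yaw 156.0688078527133
```

Emit:
servo_tool:
  moves:
    - [0, 0, -0.07, 0, 0, 0, 0.1]
    - [0, 0, -0.07, 0, 0, 0, 0.1]
    - [0, 0, -0.07, 0, 0, 0, 0.1]
    - [0, 0, -0.07, 0, 0, 0, 0.1]
    - [0, 0, -0.07, 0, 0, 0, 0.1]

```text
clock: 16.1
tcp_pos: [551.5, 44.4, 74.7]
tcp_rot: [0.0, 0.444, 0.896, 0.001]
ft_force: [-0.4, 0.5, 3.1]
finger_gap: 39.2
gripper_force: 30.0
```

```bash
python3 st.py
```

```text
16.1 [551.49  44.38  74.74] F [-0.4  0.5  3.1] M [ 0.049 -0.091  0.137] q [ 0.13  0.72 -0.4   1.87  0.44  0.64  0.11] 39.196370238517474
line(tool) (np.float64(126.22230554099403), 84) tool x yaw 127.32552413197779
```

Emit:
servo_tool:
  moves:
    - [0, 0, -0.07, 0, 0, 0, 0.1]
    - [0, 0, -0.07, 0, 0, 0, 0.1]
    - [0, 0, -0.07, 0, 0, 0, 0.1]

```text
clock: 16.45
tcp_pos: [551.5, 44.3, 74.8]
tcp_rot: [0.0, 0.572, 0.82, 0.001]
ft_force: [0.6, 0.6, 1.8]
finger_gap: 39.3
gripper_force: 30.0
```

```bash
python3 st.py
```

```text
16.45 [551.48  44.31  74.76] F [0.6 0.6 1.8] M [ 0.071 -0.136  0.159] q [ 0.08  0.71 -0.32  1.87  0.36  0.62 -0.1 ] 39.27458651476746
line(tool) (np.float64(110.9105628989461), 80) tool x yaw 110.19909380978827
```

Emit:
servo_tool:
  moves:
    - [0, 0, -0.07, 0, 0, 0, 0.1]
    - [0, 0, -0.07, 0, 0, 0, 0.1]
    - [0, 0, -0.07, 0, 0, 0, 0.1]

```text
clock: 16.8
tcp_pos: [551.4, 44.2, 74.7]
tcp_rot: [0.0, 0.688, 0.726, 0.001]
ft_force: [0.8, 1.2, 3.8]
finger_gap: 39.4
gripper_force: 30.0
```

```bash
python3 st.py
```

```text
16.8 [551.42  44.19  74.74] F [0.8 1.2 3.8] M [ 0.087 -0.22   0.124] q [ 0.03  0.7  -0.24  1.87  0.27  0.6  -0.32] 39.38955559484976
line(tool) (np.float64(91.60692317617317), 84) tool x yaw 93.05097265957527
```

Emit:
servo_tool:
  moves:
    - [0, 0, -0.07, 0, 0, 0, 0.1]
    - [0, 0, -0.07, 0, 0, 0, 0.1]
    - [0, 0, -0.07, 0, 0, 0, 0.1]

```text
clock: 17.15
tcp_pos: [551.4, 44.1, 74.8]
tcp_rot: [0.0, 0.789, 0.615, 0.001]
ft_force: [0.3, -0.2, 2.7]
finger_gap: 39.3
gripper_force: 30.0
```

```bash
python3 st.py
```

```text
17.15 [551.39  44.13  74.77] F [ 0.3 -0.2  2.7] M [ 0.079 -0.297  0.062] q [-0.02  0.69 -0.15  1.87  0.18  0.59 -0.53] 39.28132808023192
line(tool) (np.float64(75.05653392697486), 84) tool x yaw 75.8946108884687
```

Emit:
servo_tool:
  moves:
    - [0, 0, -0.07, 0, 0, 0, 0.1]
    - [0, 0, -0.07, 0, 0, 0, 0.1]
    - [0, 0, -0.07, 0, 0, 0, 0.1]

```text
clock: 17.5
tcp_pos: [551.3, 44.1, 74.7]
tcp_rot: [0.0, 0.872, 0.49, 0.001]
ft_force: [1.1, 0.1, 2.4]
finger_gap: 39.4
gripper_force: 30.0
```

```bash
python3 st.py
```

```text
17.5 [551.35  44.07  74.74] F [1.1 0.1 2.4] M [ 0.109 -0.355  0.124] q [-0.07  0.69 -0.07  1.88  0.08  0.58 -0.74] 39.423528766546376
line(tool) (np.float64(60.49766760624863), 81) tool x yaw 58.72791392055152
```

Emit:
servo_tool:
  moves:
    - [0, 0, -0.07, 0, 0, 0, 0.1]
    - [0, 0, -0.07, 0, 0, 0, 0.1]
    - [0, 0, -0.07, 0, 0, 0, 0.1]

```text
clock: 17.85
tcp_pos: [551.3, 44.0, 74.8]
tcp_rot: [0.0, 0.935, 0.355, 0.001]
ft_force: [1.8, -0.7, 3.1]
finger_gap: 39.1
gripper_force: 30.0
```

```bash
python3 st.py
```

```text
17.85 [551.31  43.99  74.76] F [ 1.8 -0.7  3.1] M [ 0.011 -0.426  0.039] q [-0.13  0.69  0.01  1.88 -0.02  0.57 -0.95] 39.09559733783561
line(tool) (np.float64(41.48786610626109), 80) tool x yaw 41.555811497060674
```

Emit:
servo_tool:
  moves:
    - [0, 0, -0.07, 0, 0, 0, 0.1]
    - [0, 0, -0.07, 0, 0, 0, 0.1]

```text
clock: 18.1
tcp_pos: [551.3, 44.0, 74.8]
tcp_rot: [0.0, 0.966, 0.26, 0.001]
ft_force: [2.9, 0.3, 2.9]
finger_gap: 39.5
gripper_force: 30.0
```

```bash
python3 st.py
```

```text
18.1 [551.28  43.99  74.78] F [2.9 0.3 2.9] M [ 0.033 -0.539  0.147] q [-0.16  0.69  0.07  1.88 -0.08  0.57 -1.09] 39.54030774190116
line(tool) (np.float64(31.32775361161323), 76) tool x yaw 30.110048092919378
```

Emit:
servo_tool:
  moves:
    - [0, 0, -0.07, 0, 0, 0, 0.1]
    - [0, 0, -0.07, 0, 0, 0, 0.1]

```text
clock: 18.35
tcp_pos: [551.2, 44.0, 74.7]
tcp_rot: [0.0, 0.987, 0.162, 0.001]
ft_force: [2.2, -1.4, 2.8]
finger_gap: 39.4
gripper_force: 30.0
```

```bash
python3 st.py
```

```text
18.35 [551.23  43.96  74.74] F [ 2.2 -1.4  2.8] M [-0.017 -0.599  0.154] q [-0.2   0.69  0.12  1.88 -0.15  0.57 -1.23] 39.41712478296312
line(tool) (np.float64(19.37602073614552), 80) tool x yaw 18.65792236010703
```

Emit:
servo_tool:
  moves:
    - [0, 0.15, 0, 0, 0, 0, 0.1]
    - [0, 0.1, 0, 0, 0, 0, 0.1]

```text
clock: 18.6
tcp_pos: [551.3, 43.9, 74.8]
tcp_rot: [0.0, 0.998, 0.063, 0.001]
ft_force: [2.4, -0.4, 3.4]
finger_gap: 39.4
gripper_force: 30.0
```

```bash
python3 st.py
```

```text
18.6 [551.26  43.93  74.76] F [ 2.4 -0.4  3.4] M [-0.118 -0.579  0.115] q [-0.23  0.7   0.18  1.88 -0.21  0.58 -1.36] 39.41396314626071
line(tool) (np.float64(8.713628115065971), 84) tool x yaw 7.207258402148888
```

Emit:
servo_tool:
  moves:
    - [0, 0, -0.03, 0, 0, 0, 0.1]
    - [0, 0, -0.03, 0, 0, 0, 0.1]

```text
clock: 18.85
tcp_pos: [551.3, 43.9, 74.8]
tcp_rot: [-0.0, 0.999, -0.037, 0.001]
ft_force: [3.0, -0.3, 3.3]
finger_gap: 39.7
gripper_force: 30.0
```

```bash
python3 st.py
```

```text
18.85 [551.25  43.95  74.76] F [ 3.  -0.3  3.3] M [-0.049 -0.645  0.167] q [-0.27  0.7   0.24  1.88 -0.27  0.59 -1.5 ] 39.65568225776575
line(tool) (np.float64(177.69346446217702), 67) tool x yaw 355.7478636403955
```

Emit:
servo_tool:
  moves:
    - [0, 0, -0.03, 0, 0, 0, 0.1]
    - [0, 0, -0.03, 0, 0, 0, 0.1]

```text
clock: 19.1
tcp_pos: [551.2, 44.0, 74.7]
tcp_rot: [-0.0, 0.991, -0.137, 0.001]
ft_force: [3.1, -0.9, 2.7]
finger_gap: 39.1
gripper_force: 30.0
```

```bash
python3 st.py
```

```text
19.1 [551.24  43.96  74.75] F [ 3.1 -0.9  2.7] M [-0.077 -0.658  0.085] q [-0.3   0.71  0.29  1.88 -0.34  0.6  -1.64] 39.13609626078079
line(tool) (np.float64(163.59171135816356), 71) tool x yaw 344.29426579948336
```

Emit:
servo_tool:
  moves:
    - [0, 0, -0.03, 0, 0, 0, 0.1]
    - [0, 0, -0.03, 0, 0, 0, 0.1]

```text
clock: 19.35
tcp_pos: [551.2, 44.0, 74.7]
tcp_rot: [-0.0, 0.972, -0.235, 0.001]
ft_force: [3.8, -0.6, 3.4]
finger_gap: 39.7
gripper_force: 30.0
```

```bash
python3 st.py
```

```text
19.35 [551.21  44.01  74.74] F [ 3.8 -0.6  3.4] M [-0.039 -0.695  0.192] q [-0.34  0.71  0.35  1.89 -0.4   0.61 -1.78] 39.743675918489615
line(tool) (np.float64(153.4124343314252), 74) tool x yaw 332.8477536947596
```

Emit:
servo_tool:
  moves:
    - [0, 0, -0.03, 0, 0, 0, 0.1]
    - [0, 0, -0.03, 0, 0, 0, 0.1]

```text
clock: 19.6
tcp_pos: [551.2, 44.0, 74.7]
tcp_rot: [-0.0, 0.944, -0.33, 0.001]
ft_force: [4.0, -1.3, 3.4]
finger_gap: 39.2
gripper_force: 30.0
```

```bash
python3 st.py
```

```text
19.6 [551.22  44.02  74.73] F [ 4.  -1.3  3.4] M [-0.101 -0.781  0.324] q [-0.37  0.72  0.4   1.89 -0.46  0.62 -1.93] 39.203077101254074
line(tool) (np.float64(139.573314722564), 73) tool x yaw 321.4300607143013
```

Emit:
servo_tool:
  moves:
    - [0, 0, -0.03, 0, 0, 0, 0.1]
    - [0, 0, -0.03, 0, 0, 0, 0.1]

```text
clock: 19.85
tcp_pos: [551.2, 44.0, 74.7]
tcp_rot: [-0.0, 0.906, -0.423, 0.001]
ft_force: [4.2, -1.5, 3.7]
finger_gap: 39.5
gripper_force: 30.0
```

```bash
python3 st.py
```

```text
19.85 [551.23  44.04  74.72] F [ 4.2 -1.5  3.7] M [-0.085 -0.858  0.382] q [-0.41  0.73  0.46  1.89 -0.52  0.64 -2.07] 39.532564793391316
line(tool) (np.float64(127.61250143959606), 71) tool x yaw 309.9979894991083
```

The bite came at a yaw of about 345°. The moment has risen by about 0.27 N m, roughly 0.6 rad past the bite, so the clamping force should be about 35 N. I let go and go straight up.

Emit:
servo_tool:
  moves:
    - [0.7, 0, 0, 0, 0, 0, 0]
    - [0.7, 0, 0, 0, 0, 0, 0]
    - [0.7, 0, 0, 0, 0, 0, 0]
    - [0.7, 0, 0, 0, 0, 0, 0]
    - [0.7, 0, 0, 0, 0, 0, 0]

```text
clock: 20.4
tcp_pos: [549.5, 44.4, 74.1]
tcp_rot: [0.0, 0.905, -0.425, -0.001]
ft_force: [-0.1, 0.8, 1.1]
finger_gap: 65.1
gripper_force: 0.0
```

Emit:
servo_tool:
  moves:
    - [0.7, 0, 0, -5, 0, 0, 0]
    - [0.7, 0, 0, -15, 0, 0, 0]
    - [0.7, 0, 0, -25, 0, 0, 0]
    - [0.7, 0, 0, -30, 0, 0, 0]
    - [0.7, 0, 0, -30, 0, 0, 0]
    - [0.7, 0, 0, -20, 0, 0, 0]
    - [0.7, 0, 0, 0, 0, 0, 0]
    - [0.7, 0, 0, 0, 0, 0, 0]
    - [0.7, 0, 0, 0, 0, 0, 0]

```text
clock: 21.3
tcp_pos: [549.2, 44.7, 198.1]
tcp_rot: [0.001, 0.905, -0.425, -0.001]
ft_force: [-0.9, 0.3, -1.2]
finger_gap: 64.9
gripper_force: 0.0
```

```bash
python3 - <<'E'
from meas import *
s=arm.state();print(s["clock"],s["tcp_pos"],s["ft_force"],s["finger_gap"])
c=cap("wrist");f=c["frame"]
B=[b for b in blobs(red(f),200)];print([(b[0],b[1].round()) for b in B])
p=proj(c,[550.5,45,80]);r=shank(c,p,80,12);print(p,r)
s0=cv2.imread("pics/top0.png");t=cap("top")["frame"];
a=np.hstack([cv2.resize(f,None,fx=.85,fy=.85)[:400],cv2.resize(t[205:285,245:345],None,fx=2.5,fy=5)[:400]])
a=(255*(a/255.)**.7).astype(np.uint8);cv2.imwrite("pics/fin.png",a);print(a.shape)
E
```

```text
21.3 [549.18943427  44.69912295 198.14492492] [-0.91070392  0.29019109 -1.2210343 ] 64.94658512925955
[(array([ 290,  217,   52,   51, 1568], dtype=int32), array([316., 242.]))]
[315.36990282 247.81771742] ((316.3492126464844, 245.9761962890625), 9.126823425292969, array([550.85259922,  43.4458303 ,  80.        ]), np.float64(3.438191358368101), (np.float32(315.88406), np.float32(247.23189)))
(400, 794, 3)
```

View pics/fin.png

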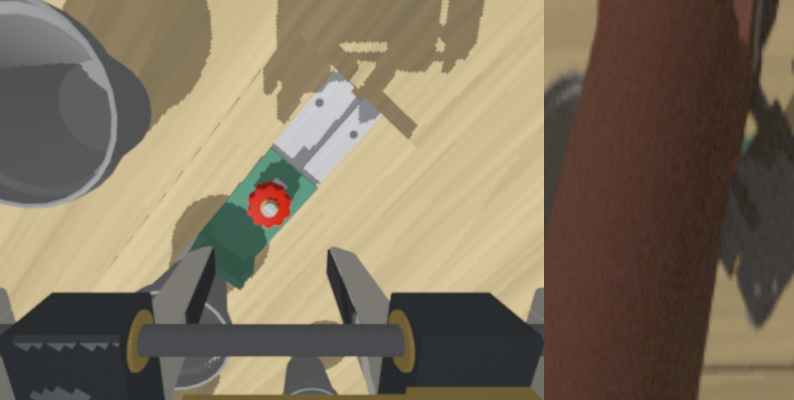

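The wrist view shows the nut seated on the stop at (270,205), with the head line square to the slot and the fingers clear. I hand in.

```bash
python3 -c "
from workcell import arm
print(arm.sign_off())"
```

```text
the job is handed in; nothing more can be done
None
```

I put the T-bolt through the stop into the slot and turned it clockwise until the head was square (to about 3° in the camera image). I then tightened the hand nut about 0.6 rad past the bite, an estimated 35 N of clamping force. The gripper let go and backed clear, and the job was handed in after 21 s; I did not re-measure the stop and pot at the end, but side forces stayed under 5 N.

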